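# Put the lid pair on the cable-lug tin and take the dust cover off again

### The arm

A 6-joint arm with a two-finger parallel gripper is mounted at the origin on the work surface. World frame = base frame: x ahead of the robot, y to its left, z up, the work surface at z = 0. Lengths are in m, angles in rad, forces in N, time in s.
With the tool pointing down it reaches from about 0.35 to 0.8 m from the base axis. Payload 7.3 kg.
Tool frame: the origin (TCP) lies at the very end of the fingers, on their centre line; the grasp point (between the pads) lies 19 mm behind it; z points along the fingers, y is the direction in which the jaws open and shut (so a half turn about z gives the same grasp; the last joint's range is limited). The gripper opens to 85 mm and grips with 20 to 120 N. Pads are 22 mm wide; open, the fingers measure 114 mm over their backs; the gripper's body (76 mm by 85 mm) begins 54 mm behind the grasp point. The pads swing forward as they close: fully open they stand 13 mm farther back than shut.
Start: joints at [-0.146, 0.342, 1.524, -0, 1.275, -0.146], TCP at [0.525, 0, 0.231] pointing down, gripper open.
Joint ranges: [-2.53, 2.53], [-0.77, 2.02], [0.04, 2.7], [-1, 4.14], [0.28, 2.66], [-3.11, 3.11]. Speed limits (rad/s): [2.57, 2.57, 3.14, 3.14, 3.14, 3.14].

### API

Orientations are given as [roll, pitch, yaw] about the fixed x, y, z axes, in that order (R = Rz(yaw) Ry(pitch) Rx(roll)).
In Python, from rig import * gives the robot as it stands. Calls block until the motion is done:
- move_ptp(position, orientation): joint-space move of the TCP to a pose.
- line_to(position, orientation=None, speed=0.15, guard=None): straight line of the TCP; orientation=None keeps the orientation; speed is the mean speed in m/s. With guard (N) it stops when the force on the tool has changed by that much, and returns True; else False.
- move_j(angles): joint-space move.
- gripper_open() and grasp(force=None): open the fingers fully, or close them until they stop; force is the grip in N (None keeps the last).
- sleep(seconds).
- solve_ik(position, orientation): joint angles nearest the present ones, or None.
- camera(name): name is "scene" or "side" or "wrist"; returns a dict with "frame" (384x512x3 uint8, red, green, blue), "range_z" (384x512 float32, m along the optical axis (not along the pixel's ray), 0 where there is no reading), "camera_matrix" (3x3 intrinsics, pixels), "rvec" (rotation vector, rad) and "tvec" (3), from world to camera coordinates, as OpenCV has them; the wrist camera has in their place "mount" (4x4, takes a point from camera to tool coordinates, whose origin is the TCP and whose axes are the flange's). Camera axes: x right, y down, z forward; pixel columns grow to the right and rows downward; lengths in m; the calibration is good to about 2 mm. A picture is of the moment at which its call begins: read the wrist's pose just before it.
A pose or a line that the arm cannot do raises PlanningError and nothing moves.
- finish_job(): hands the job in, once; it reports no verdict.
Readings, each from a call of its own:
- current_t(): time.
- current_q(): joint angles.
- current_joint_velocities(): joint speeds.
- current_joint_torque(): joint torques, N m.
- current_position(): TCP position.
- current_tcp_rot(): TCP orientation.
- current_wrist_force(): force on the tool from outside, world axes, zero at the start.
- current_ft_torque(): the same for the moment, N m.
- current_gripper_width(): finger opening in m.
Only numpy, scipy, OpenCV 4.12 (cv2) and the standard library are available. Lean on these libraries where they do the work, as an engineer would, in place of code of your own. Each camera call takes 0.05 s, during which the arm holds its last target.

### The job

The refilled wide tin of cable lugs is wanted for work with only its inner lid on: pick up its two nested lids together by the black knob, lower them onto the tin (do not drop them) until the inner lid sits fully home, and let go. Then take the outer dust cover by its collar and lift it straight up off the knob, leaving the inner lid seated undisturbed and the tin where it stands, and finish while holding the cover level in the air above the tin, clear of the knob. Do not part the lids anywhere else, and do not knock the other things on the bench about.

Things in the scene. Friction and masses are not known exactly. Their poses are not given: they have to be found in the camera images.
- tin: The wide open tin of bare steel, standing loose on the bench with copper cable lugs inside: diameter 100 mm, 70 mm high, wall 3 mm, mouth 94 mm wide, about 0.8 kg. Origin at the centre of its underside, z up; its rim is 70 mm above the origin.
- inner_knob (a point): Middle of the inner lid's knob: an upright black plastic cylinder, 22 mm in diameter, 31 mm long (15.5 mm above and below this point), on a 14 mm stem. z up along the lid's axis. It rises through the outer cover's hole, 38.5 mm above the collar's top edge; lifting it carries both lids. 123 mm above the tin's origin when the lid is fully home; 62 mm above the bench at the start.
- inner_seat (a point): Point on the steel inner lid's axis, under its flange (104 mm across, 3 mm thick), 53 mm below the middle of the knob; z up. Below the flange is a plug, 89 mm across, 9 mm deep, bevelled at the foot, on which the lid stands at the start. Fully home, the flange rests on the tin's rim and this point is 70 mm above the tin's origin. Lid about 0.15 kg.
- cover_collar (a point): Middle of the outer dust cover's collar: an upright steel tube, 38 mm outer, 30 mm inner diameter, 12 mm above and below this point, in the centre of a cap 114 mm across with 12 mm skirt, about 0.12 kg. z up. Its flat top is 12 mm below this point. It lies loose on the inner lid, 35 mm below the middle of the knob, and lifts straight off, 4 mm clear round the knob.
- tall_tin: A narrower, taller open steel tin, 76 mm in diameter and 85 mm high, not part of the job. Origin at the centre of its underside.
- pliers: Crimping pliers with black handles lying flat between tin and lids, about 240 mm long, 56 mm wide, 16 mm thick, not part of the job. Origin on the bench, x towards the jaws (jaw end 128 mm ahead, handle ends 108 mm behind).
- driver: A screwdriver with black handle lying on the bench, not part of the job.
- jar: A closed jar, 60 mm in diameter, 85 mm high, not part of the job. Origin at the centre of its underside.
- carton: A closed flat carton, 110 x 150 x 55 mm, not part of the job. Origin at the centre of its underside.
- tray: A small grey compartment tray, 100 x 160 x 45 mm, not part of the job. Origin at the centre of its underside.
Things that resemble listed ones, but are neither listed nor needed, are in the scene too. What is shaped like the part that bears cover_collar but red or yellow is not meant.

How it is judged:
By the outcome, as a careful person would: the job done as asked, in the order asked, and still so for the second after the job is handed in, while the arm keeps its last pose, push and grip.
It also fails if it takes over 58 s, if anything falls off the work surface, if the arm or the gripper's body presses on something with over 40 N, if the wrist force passes 120 N, or if a joint passes its speed limit or range.

## Working session

There is one attempt and no reset: what is moved stays moved. The work goes in short steps, each a Python script; the robot and the scene stay as the last script left them, time stands still between calls to the robot, and variables do not carry over. Pictures are saved under pics/ and viewed, and the job is handed in when it is done.

```bash
mkdir -p pics; ls; python3 - <<'E'
from rig import *
import cv2,numpy as np
print(current_t(),current_position(),current_tcp_rot(),current_gripper_width())
ims=[]
for n in ["scene","side","wrist"]:
    c=camera(n); np.savez(f"{n}0.npz",**c); cv2.imwrite(f"pics/{n}0.png",cv2.cvtColor(c["frame"],cv2.COLOR_RGB2BGR))
E
```

```text
pics
0.0 [5.24598726e-01 8.59127439e-05 2.30633639e-01] [-3.14007762e+00 -2.18749732e-04  1.57079544e+00] 0.08549201629915387
```

View pics/scene0.png

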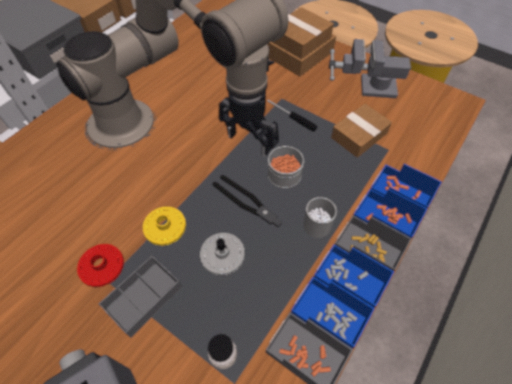

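View pics/side0.png

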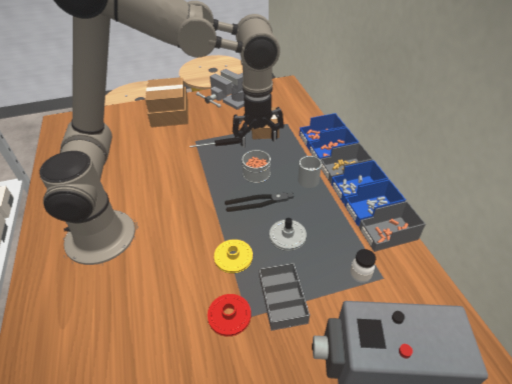

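View pics/wrist0.png

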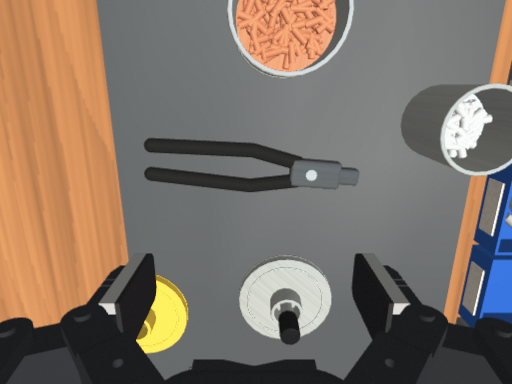

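The scene view shows the open tin with lugs at about (285,165), the lids with the black knob at (222,252) and the pliers between them. The yellow and red covers at (163,225) and (100,265) are decoys. Next I'll measure by depth deprojection.

```bash
cat > h.py <<'E'
import numpy as np, cv2
from scipy.optimize import least_squares
from scipy.spatial.transform import Rotation as Ro
def cloud(c,tcp=None,rpy=None):
    z=c["range_z"].astype(float);K=c["camera_matrix"]
    v,u=np.indices(z.shape)
    P=np.stack([(u-K[0,2])/K[0,0]*z,(v-K[1,2])/K[1,1]*z,z],-1)
    if "rvec" in c:
        R=cv2.Rodrigues(np.asarray(c["rvec"],float))[0]
        W=(P-np.asarray(c["tvec"]).ravel())@R
    else:
        M=np.asarray(c["mount"]);W=P@M[:3,:3].T+M[:3,3]
        W=W@Ro.from_euler("xyz",rpy).as_matrix().T+np.asarray(tcp)
    W[z<=0]=np.nan
    return W
def circ(p,r=None):
    c0=p.mean(0)
    if r is None:
        s=least_squares(lambda x:np.hypot(*(p-x[:2]).T)-x[2],[*c0,.05],loss="soft_l1",f_scale=.001)
    else: s=least_squares(lambda x:np.hypot(*(p-x[:2]).T)-r,c0,loss="soft_l1",f_scale=.001)
    return s.x, np.sqrt(np.mean(s.fun**2)), len(p)
def sel(W,x,y,rad,z0,z1):
    m=(np.hypot(W[...,0]-x,W[...,1]-y)<rad)&(W[...,2]>z0)&(W[...,2]<z1)
    return m
E
python3 - <<'E'
from h import *
S={}
for n in ["scene","side","wrist"]:
    c=dict(np.load(n+"0.npz"))
    W=cloud(c,[.5246,.0001,.2306],[-3.14008,-.00022,1.5708]);S[n]=W
    pts={"scene":[(285,165),(222,255),(205,250),(321,215),(222,345),(340,130),(140,295)],"side":[(257,163),(288,225),(280,238),(310,165),(365,260)],"wrist":[(290,40),(288,325),(255,300),(340,175),(150,145),(270,230)]}[n]
    print(n)
    for u,v in pts: print((u,v),W[v,u].round(4))
E
```

```text
scene
(285, 165) [0.5554 0.1335 0.0461]
(222, 255) [ 0.577  -0.189   0.0389]
(205, 250) [ 0.5247 -0.1962  0.0156]
(321, 215) [0.7223 0.0507 0.0428]
(222, 345) [ 0.7161 -0.3612  0.0837]
(340, 130) [0.6217 0.3408 0.0502]
(140, 295) [ 0.4654 -0.3761  0.0012]
side
(257, 163) [0.5626 0.1522 0.032 ]
(288, 225) [ 0.5586 -0.1857  0.065 ]
(280, 238) [ 0.5345 -0.187   0.0136]
(310, 165) [0.7396 0.0772 0.0374]
(365, 260) [ 0.7074 -0.3754  0.0822]
wrist
(290, 40) [0.5581 0.1164 0.0393]
(288, 325) [ 0.5615 -0.1643  0.0735]
(255, 300) [ 0.5268 -0.175   0.0147]
(340, 175) [ 0.6194 -0.0161  0.0144]
(150, 145) [0.4157 0.0171 0.0167]
(270, 230) [ 0.5446 -0.0874  0.0009]
```

```bash
python3 - <<'E'
from h import *
for n in ["scene","side","wrist"]:
    c=dict(np.load(n+"0.npz"));W=cloud(c,[.5246,.0001,.2306],[-3.14008,-.00022,1.5708])
    g=c["frame"].max(-1)
    m=sel(W,.559,.13,.075,.066,.076);
    if m.sum()>5: print(n,"rim",circ(W[m][:,:2],.0485),circ(W[m][:,:2]),np.median(W[m][:,2]))
    m=sel(W,.562,-.19,.085,.008,.02);print(n,"cap centre r",circ(W[m][:,:2]) if 0 else (W[m].min(0),W[m].max(0),m.sum()))
    mm=m.astype(np.uint8); 
    # boundary: convex hull of cap top
    h=cv2.convexHull((W[m][:,:2]*1e4).astype(np.int32))[:,0]/1e4
    print("  hull circ",circ(h,.057),circ(h))
    m=sel(W,.562,-.19,.06,.05,.085)&(g<90);print("  knob",m.sum(),W[m].min(0) if m.any() else'',W[m].max(0) if m.any() else '')
    if m.sum()>3: print("  ",circ(W[m&(W[...,2]<.075)][:,:2],.011))
    m=sel(W,.562,-.19,.06,.074,.085)&(g<90);
    if m.any(): print("  top",m.sum(),W[m].mean(0))
E
```

```text
scene rim (array([0.55446246, 0.13427111]), np.float64(0.001561833844113676), 162) (array([0.554465  , 0.13426398, 0.04863308]), np.float64(0.001560742043034991), 162) 0.06955631553184262
scene cap centre r (array([ 0.50662153, -0.23268518,  0.00812037]), array([ 0.62061443, -0.11866331,  0.01996429]), np.int64(1233))
  hull circ (array([ 0.56379302, -0.17604458]), np.float64(0.0006488035871721071), 39) (array([ 0.56377794, -0.17615107,  0.05671715]), np.float64(0.0005887647931367675), 39)
  knob 83 [ 0.55527519 -0.18720707  0.05003755] [ 0.5751815  -0.16765969  0.08057161]
   (array([ 0.56291777, -0.17560332]), np.float64(0.0011785694265473853), 38)
  top 47 [ 0.56507161 -0.17680812  0.07751747]
side rim (array([0.55468679, 0.13312557]), np.float64(0.001964852784252142), 87) (array([0.55468843, 0.13311882, 0.04840274]), np.float64(0.0019615927367982507), 87) 0.06874094566750084
side cap centre r (array([ 0.50722691, -0.23386224,  0.00823969]), array([ 0.61880878, -0.12174364,  0.01982222]), np.int64(696))
  hull circ (array([ 0.56327931, -0.17737045]), np.float64(0.00079341370415234
[... 318 characters left out ...]
array([0.55408238, 0.13548172]), np.float64(0.0011982059263460968), 1102) (array([0.55408317, 0.13538001, 0.04842021]), np.float64(0.0011983875645892842), 1102) 0.0698560978605624
wrist cap centre r (array([ 0.50702268, -0.23253451,  0.00801279]), array([ 0.61935019, -0.11802159,  0.01999708]), np.int64(4775))
  hull circ (array([ 0.5631015 , -0.17500594]), np.float64(0.0003163990050257156), 55) (array([ 0.56311561, -0.17494678,  0.05688907]), np.float64(0.0002994385334762561), 55)
  knob 572 [ 0.55259737 -0.18608062  0.05009792] [ 0.57369408 -0.16364845  0.07951146]
   (array([ 0.56333351, -0.17565222]), np.float64(0.0004314872316975854), 289)
  top 301 [ 0.56306946 -0.17333321  0.07728965]
```

```bash
python3 - <<'E'
from h import *
from rig import *
np.set_printoptions(precision=4,suppress=True)
c=dict(np.load("wrist0.npz"));print(c["mount"],c["camera_matrix"])
O=[3.14159,0,1.5708]
for name,x,y,h in [("tin",.5544,.1345,.0696),("lids",.5633,-.1756,.0145)]:
    # TCP placed so object is ahead of the fingers
    move_ptp([x,y-.075 if name=="tin" else y-.0+.075*0-.075,.26],O)
    p,r=current_position(),current_tcp_rot()
    c=camera("wrist");np.savez(f"w_{name}.npz",tcp=p,rpy=r,**c);cv2.imwrite(f"pics/w_{name}.png",cv2.cvtColor(c["frame"],cv2.COLOR_RGB2BGR))
    W=cloud(c,p,r);g=c["frame"].max(-1);print(name,p,r,current_t())
    if name=="tin":
        m=sel(W,x,y,.075,.066,.076);print(circ(W[m][:,:2],.0485),circ(W[m][:,:2]),np.median(W[m][:,2]))
    else:
        m=sel(W,x,y,.085,.008,.02);hh=cv2.convexHull((W[m][:,:2]*1e4).astype(np.int32))[:,0]/1e4
        print(circ(hh,.057),circ(hh),np.median(W[m][:,2]))
        m=sel(W,x,y,.03,.074,.085)&(g<90);print("top",m.sum(),W[m].mean(0),(W[m].min(0)+W[m].max(0))/2)
        m=sel(W,x,y,.03,.05,.075)&(g<90);print("kn",circ(W[m][:,:2],.011) if m.sum()>5 else m.sum())
E
```

```text
[[-0.0001 -0.9535 -0.3013  0.0779]
 [ 1.     -0.0002  0.0004  0.0008]
 [-0.0004 -0.3013  0.9535 -0.1428]
 [ 0.      0.      0.      1.    ]] [[339.6016   0.     253.7205]
 [  0.     339.6016 191.8155]
 [  0.       0.       1.    ]]
tin [0.5545 0.0603 0.2599] [-3.1415  0.0002  1.5727] 0.5917
(array([0.5543, 0.1358]), np.float64(0.0012361705224315657), 1589) (array([0.5543, 0.1358, 0.0485]), np.float64(0.0012364322159326114), 1589) 0.06983517004484949
lids [ 0.5634 -0.2496  0.26  ] [ 3.1416 -0.0006  1.5715] 1.825
(array([ 0.5633, -0.1755]), np.float64(0.0003634218954850094), 55) (array([ 0.5633, -0.1754,  0.0567]), np.float64(0.00017426560012521677), 55) 0.015100192226214698
top 414 [ 0.5637 -0.1755  0.0775] [ 0.5637 -0.1756  0.077 ]
kn 2
```

View pics/w_lids.png

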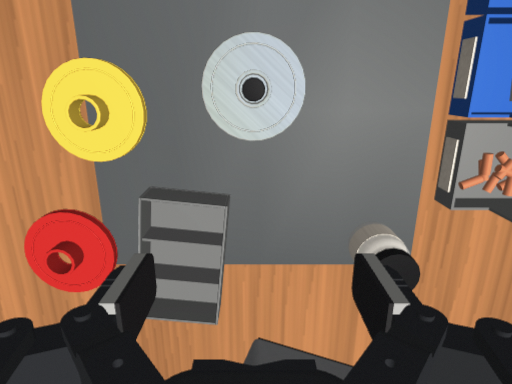

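View pics/w_tin.png

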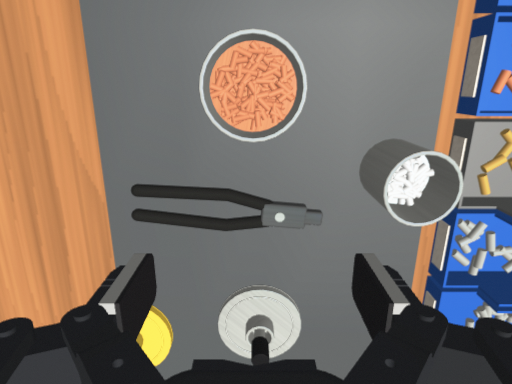

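The lids view shows the knob at pixel (253,90), with the cap concentric. The tin's mouth is at (253,85). Both were seen from the same relative pose and match the given sizes: heights 77.5, 15 and 70 mm, radii 57 and 48.5 mm. Next: grasp.

```bash
python3 - <<'E'
from h import *
from rig import *
np.set_printoptions(precision=4,suppress=True)
c=dict(np.load("w_tin.npz"));W=cloud(c,c["tcp"],c["rpy"])
for a,b in [(.0685,.0715),(.069,.0705)]:
    m=sel(W,.5544,.1345,.06,a,b);print(circ(W[m][:,:2],.0485))
O=[3.14159,0,1.5708]
move_ptp([.5636,-.1755,.15],O)
print(line_to([.5636,-.1755,.046],O,speed=.08,guard=10),current_position())
grasp(60)
print(current_gripper_width(),current_position(),current_tcp_rot(),current_wrist_force(),current_t())
for n in["wrist","side"]:
    c=camera(n);cv2.imwrite(f"pics/g_{n}.png",cv2.cvtColor(c["frame"],cv2.COLOR_RGB2BGR))
E
```

```text
(array([0.5543, 0.1359]), np.float64(0.0011797778150571276), 1386)
(array([0.5544, 0.1359]), np.float64(0.0011823633434816557), 953)
False [ 0.564  -0.1756  0.0466]
0.020198506206258904 [ 0.5635 -0.1755  0.0461] [-3.1414 -0.      1.5708] [-0.6125  1.4957  1.9058] 4.475
```

View pics/g_wrist.png

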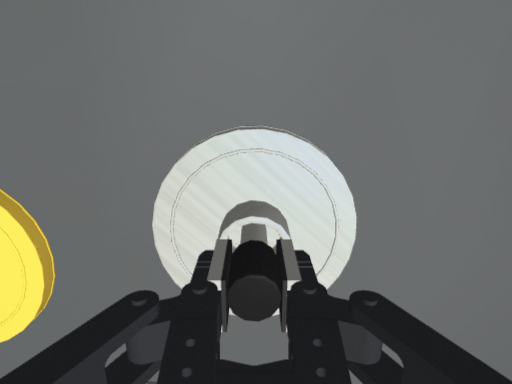

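View pics/g_side.png

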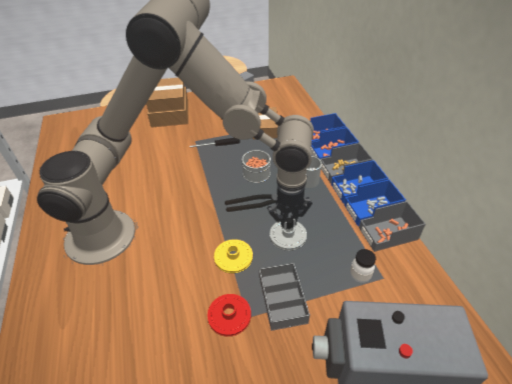

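The knob at (255,280) is gripped between the pads above the collar. Now lift, carry and check over the tin.

```bash
python3 - <<'E'
from h import *
from rig import *
np.set_printoptions(precision=4,suppress=True)
O=[3.14159,0,1.5708]
line_to([.5635,-.1755,.17],O,speed=.08)
print(current_gripper_width(),current_wrist_force())
line_to([.5545,.1355,.17],O,speed=.12)
line_to([.5545,.1355,.135],O,speed=.06)
sleep(.3)
p,r=current_position(),current_tcp_rot();print(p,r,current_gripper_width(),current_wrist_force(),current_t())
for n in["wrist","side","scene"]:
    c=camera(n);cv2.imwrite(f"pics/o_{n}.png",cv2.cvtColor(c["frame"],cv2.COLOR_RGB2BGR))
    np.savez(f"o_{n}.npz",tcp=p,rpy=r,**c)
    W=cloud(c,p,r)
    # expected cap top z = .1355? TCP .135 -> raised .0889 -> cap top .104
    m=sel(W,.5545,.1355,.075,.095,.111)&(c["frame"].max(-1)>90);print(n,m.sum(),np.median(W[m],0))
    h=cv2.convexHull((W[m][:,:2]*1e4).astype(np.int32))[:,0]/1e4;print(circ(h,.057),circ(h))
    A=np.c_[W[m][:,:2]-[.5545,.1355],np.ones(m.sum())]
    print("plane",np.linalg.lstsq(A,W[m][:,2],rcond=None)[0])
    m=sel(W,.5545,.1355,.075,.066,.073);
    if m.sum()>5: print("rim",circ(W[m][:,:2],.0485),circ(W[m][:,:2],.05))
E
```

```text
0.020421384144026597 [-0.0457  0.2702 -1.6859]
[0.5546 0.1355 0.1353] [ 3.141  -0.0001  1.5708] 0.020454712243234148 [ 0.3133  0.1405 -2.2325] 10.05
wrist 20483 [0.5557 0.1555 0.1045]
(array([0.5556, 0.1357]), np.float64(0.00035029191687831304), 58) (array([0.5556, 0.1359, 0.0567]), np.float64(0.0001931153921908104), 58)
plane [-0.0013 -0.0027  0.1045]
side 461 [0.5465 0.1173 0.1032]
(array([0.5555, 0.132 ]), np.float64(0.001047966153327232), 26) (array([0.5556, 0.1317, 0.0565]), np.float64(0.0009182962634482045), 26)
plane [0.0019 0.018  0.1034]
rim (array([0.5544, 0.1327]), np.float64(0.0018550591560870299), 46) (array([0.555 , 0.1345]), np.float64(0.001901783141133355), 46)
scene 851 [0.5685 0.1183 0.1045]
(array([0.5556, 0.1338]), np.float64(0.0006369601509086778), 32) (array([0.5556, 0.1337, 0.0568]), np.float64(0.0006348765480553534), 32)
plane [-0.0098  0.018   0.1045]
rim (array([0.5545, 0.1341]), np.float64(0.001483454693741496), 59) (array([0.5538, 0.1357]), np.float64(0.0014996694051796554), 59)
```

View pics/o_side.png

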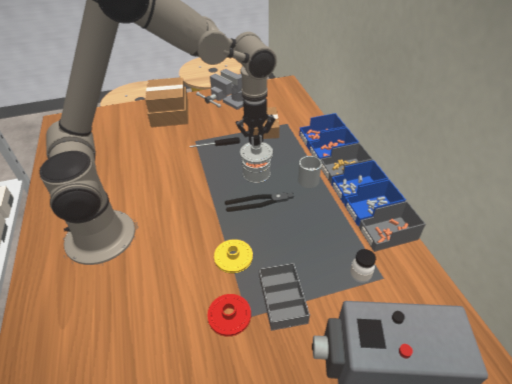

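View pics/o_wrist.png

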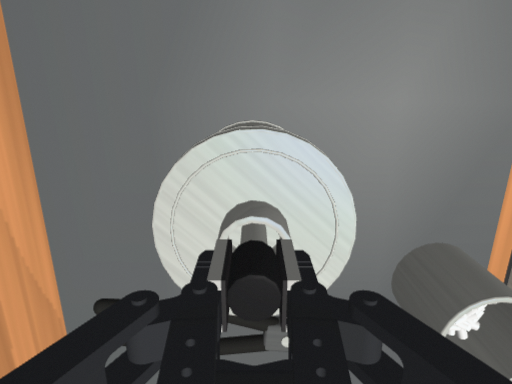

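View pics/o_scene.png

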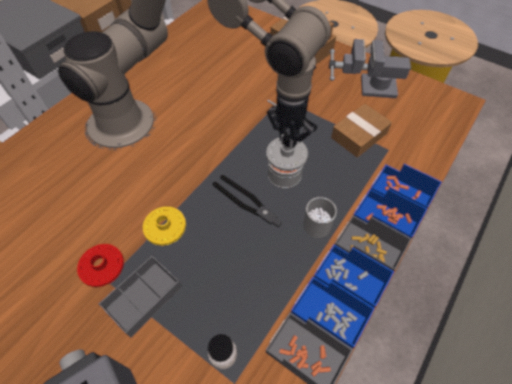

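The lids hang level over the tin. In all three views the cap centre is within about 1 mm of the tin axis, against 2.5 mm of radial play. Now lower with a guard.

```bash
python3 - <<'E'
from h import *
from rig import *
np.set_printoptions(precision=4,suppress=True)
O=[3.14159,0,1.5708]
x,y=.5542,.1357
print(line_to([x,y,.120],O,speed=.05,guard=8),current_position(),current_wrist_force())
print(line_to([x,y,.1055],O,speed=.015,guard=6),current_position(),current_wrist_force(),current_gripper_width(),current_t())
p,r=current_position(),current_tcp_rot()
for n in["wrist","side"]:
    c=camera(n);cv2.imwrite(f"pics/d_{n}.png",cv2.cvtColor(c["frame"],cv2.COLOR_RGB2BGR))
    W=cloud(c,p,r)
    m=sel(W,.5545,.1355,.055,.070,.09)&(c["frame"].max(-1)>90);print(n,m.sum(),np.median(W[m],0))
    A=np.c_[W[m][:,:2]-[.5545,.1355],np.ones(m.sum())]
    print("plane",np.linalg.lstsq(A,W[m][:,2],rcond=None)[0])
E
```

```text
False [0.554  0.1357 0.1195] [-0.4963  0.143  -2.3228]
True [0.554  0.1357 0.107 ] [-1.1003  0.3232  5.1656] 0.020552151989109653 11.4583
wrist 19102 [0.5545 0.1544 0.0762]
plane [0.0004 0.0001 0.0764]
side 387 [0.5464 0.1228 0.0755]
plane [-0.002  -0.0058  0.0759]
```

View pics/d_side.png

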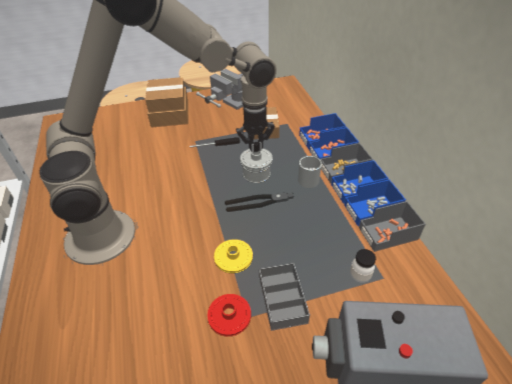

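Contact came at TCP z 0.107, where seated predicts 0.1071. The cap is level at 0.0764 (0.076 expected), so the inner lid is home. Release and look again.

```bash
python3 - <<'E'
from h import *
from rig import *
np.set_printoptions(precision=4,suppress=True)
O=[3.14159,0,1.5708]
gripper_open()
print(current_gripper_width(),current_position(),current_wrist_force())
line_to([.5542,.1357,.20],O,speed=.1)
line_to([.5542,.060,.26],O,speed=.15)
sleep(.2)
p,r=current_position(),current_tcp_rot()
c=camera("wrist");cv2.imwrite("pics/r_wrist.png",cv2.cvtColor(c["frame"],cv2.COLOR_RGB2BGR));W=cloud(c,p,r)
np.savez("r_wrist.npz",tcp=p,rpy=r,**c)
x,y=.5545,.1357;g=c["frame"].max(-1)
m=sel(W,x,y,.07,.068,.085)&(g>90);h=cv2.convexHull((W[m][:,:2]*1e4).astype(np.int32))[:,0]/1e4
A=np.c_[W[m][:,:2]-[x,y],np.ones(m.sum())]
print("cap",circ(h,.057),np.linalg.lstsq(A,W[m][:,2],rcond=None)[0])
m=sel(W,x,y,.03,.134,.145);print("knob top",m.sum(),W[m].mean(0),(W[m].min(0)+W[m].max(0))/2)
m=sel(W,x,y,.03,.097,.103);print("collar top",circ(W[m][:,:2],.017),np.median(W[m][:,2]))
print(current_t())
E
```

```text
0.08549757439890109 [0.5532 0.1356 0.1059] [-0.2516 -0.4696 -0.3494]
cap (array([0.5549, 0.1356]), np.float64(0.0003925101109189696), 56) [ 0.0008 -0.0007  0.0761]
knob top 677 [0.5546 0.1358 0.1385] [0.5548 0.1357 0.1381]
collar top (array([0.5549, 0.1357]), np.float64(0.0012068282451806927), 611) 0.09988888723266465
14.3417
```

View pics/r_wrist.png

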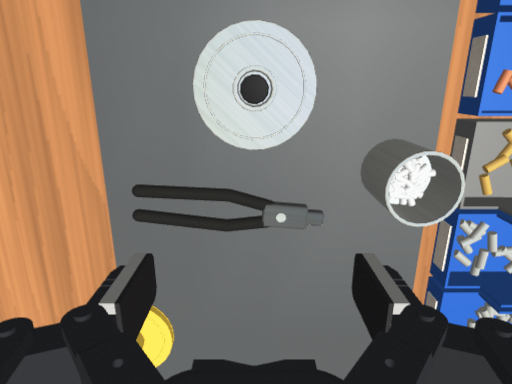

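The view shows the cap at (255,85), concentric with the knob at (255,88). Knob top is at 138.5 mm and collar top at 99.9 mm, both the seated values. Now take the collar.

```bash
python3 - <<'E'
from h import *
from rig import *
np.set_printoptions(precision=4,suppress=True)
O=[3.14159,0,1.5708]
x,y=.5548,.1357
line_to([x,y,.20],O,speed=.12)
print(line_to([x,y,.0795],O,speed=.06,guard=8),current_position(),current_wrist_force())
grasp(50); sleep(.2)
p,r=current_position(),current_tcp_rot()
print(current_gripper_width(),p,current_wrist_force(),current_ft_torque(),current_t())
for n in["wrist","side"]:
    c=camera(n);cv2.imwrite(f"pics/c_{n}.png",cv2.cvtColor(c["frame"],cv2.COLOR_RGB2BGR))
    W=cloud(c,p,r)
    m=sel(W,x,y,.055,.070,.085)&(c["frame"].max(-1)>90);A=np.c_[W[m][:,:2]-[x,y],np.ones(m.sum())]
    print("plane",m.sum(),np.linalg.lstsq(A,W[m][:,2],rcond=None)[0])
E
```

```text
False [0.555  0.1357 0.0798] [0.1802 0.2176 0.9795]
0.035532749744279536 [0.5551 0.1357 0.0798] [0.7312 0.5292 4.1796] [0.0188 0.0596 0.044 ] 18.175
plane 22394 [0.0004 0.0007 0.0762]
plane 322 [ 0.0037 -0.0007  0.0755]
```

View pics/c_wrist.png

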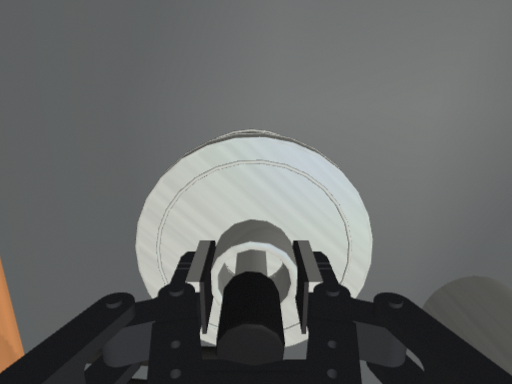

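View pics/c_side.png

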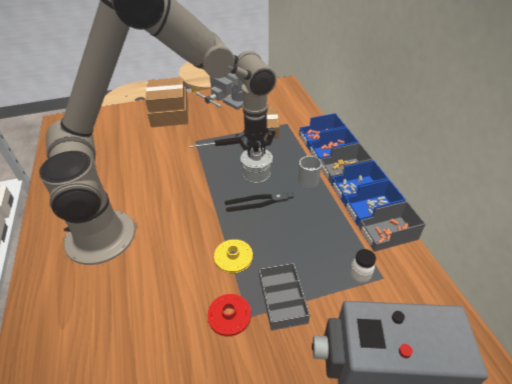

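The pads hold the collar at about (252,265), with the knob free inside it and the cap level. Lift a little first and check the load.

```bash
python3 - <<'E'
from h import *
from rig import *
np.set_printoptions(precision=4,suppress=True)
O=[3.14159,0,1.5708]
x,y,_=current_position()
x,y=.5549,.1357
line_to([x,y,.092],O,speed=.03); sleep(.3)
p,r=current_position(),current_tcp_rot()
print(p,current_gripper_width(),current_wrist_force(),current_ft_torque(),current_t())
for n in["wrist","side"]:
    c=camera(n);cv2.imwrite(f"pics/l_{n}.png",cv2.cvtColor(c["frame"],cv2.COLOR_RGB2BGR))
    W=cloud(c,p,r);g=c["frame"].max(-1)
    m=sel(W,x,y,.055,.080,.096)&(g>90);A=np.c_[W[m][:,:2]-[x,y],np.ones(m.sum())]
    print("plane",m.sum(),np.linalg.lstsq(A,W[m][:,2],rcond=None)[0])
    m=sel(W,x,y,.014,.11,.15)&(g<70);print("knob",m.sum(),W[m].max(0) if m.any() else 0)
E
```

```text
[0.5548 0.1357 0.0919] 0.03493791286886571 [-0.3035 -0.0804 -1.4702] [-0.0148  0.0336 -0.0002] 19.1417
plane 22196 [ 0.0003 -0.002   0.0883]
knob 4656 [0.5655 0.1472 0.1406]
plane 324 [ 0.0077 -0.0041  0.0874]
knob 46 [0.5617 0.1408 0.1413]
```

View pics/l_wrist.png

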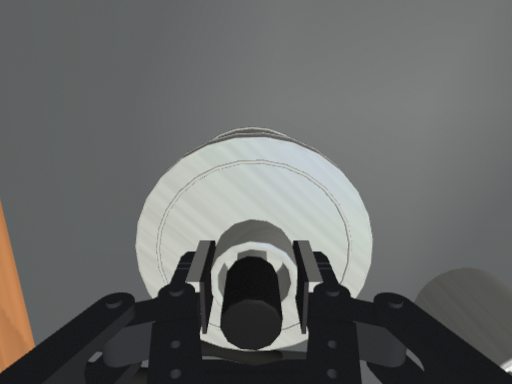

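The load is the cover alone (about 1.2 N), it is level, and the knob is dropping through the collar. Continue straight up.

```bash
python3 - <<'E'
from h import *
from rig import *
np.set_printoptions(precision=4,suppress=True)
O=[3.14159,0,1.5708]
x,y=.5549,.1357
print(line_to([x,y,.19],O,speed=.05,guard=8)); sleep(.4)
p,r=current_position(),current_tcp_rot()
print(p,r,current_gripper_width(),current_wrist_force(),current_t())
for n in["wrist","side","scene"]:
    c=camera(n);cv2.imwrite(f"pics/f_{n}.png",cv2.cvtColor(c["frame"],cv2.COLOR_RGB2BGR))
    W=cloud(c,p,r);g=c["frame"].max(-1)
    m=sel(W,x,y,.055,.176,.196)&(g>90);A=np.c_[W[m][:,:2]-[x,y],np.ones(m.sum())]
    print(n,"plane",m.sum(),np.linalg.lstsq(A,W[m][:,2],rcond=None)[0])
    m=sel(W,x,y,.03,.10,.15)&(g<70);print("knob",m.sum(),W[m].max(0) if m.any() else 0,(W[m].min(0)+W[m].max(0))/2 if m.any() else 0)
    m=sel(W,x,y,.053,.06,.085)&(g>90);print("lid top",m.sum(),np.median(W[m],0) if m.any() else 0)
    if n!="wrist": 
        im=cv2.cvtColor(c["frame"],cv2.COLOR_RGB2BGR);u,v=(257,160) if n=="side" else (287,160)
        cv2.imwrite(f"pics/fz_{n}.png",cv2.resize(im[v-70:v+50,u-60:u+60],None,fx=4,fy=4,interpolation=cv2.INTER_CUBIC))
E
```

```text
False
[0.5549 0.1357 0.19  ] [-3.1416 -0.      1.5708] 0.035452755192720814 [-0.5818  0.2734 -1.1041] 21.75
wrist plane 24228 [ 0.     -0.0029  0.1865]
knob 0 0 0
lid top 783 [0.5538 0.1814 0.0732]
side plane 359 [0.0149 0.018  0.1862]
knob 34 [0.5603 0.1364 0.1393] [0.552  0.1277 0.1243]
lid top 439 [0.5504 0.1263 0.0719]
scene plane 702 [0.0004 0.0029 0.1867]
knob 6 [0.5614 0.1268 0.1157] [0.5587 0.1259 0.1127]
lid top 726 [0.5635 0.125  0.0733]
```

View pics/fz_side.png

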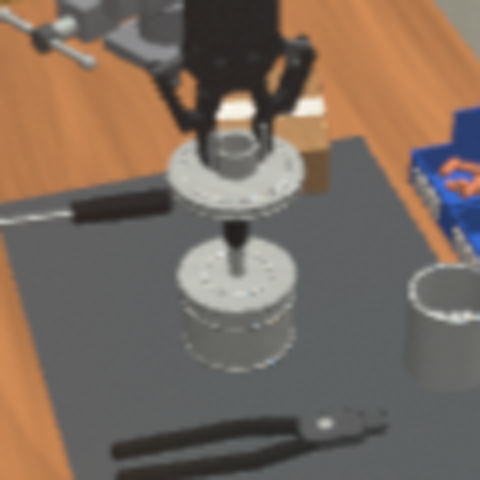

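View pics/fz_scene.png

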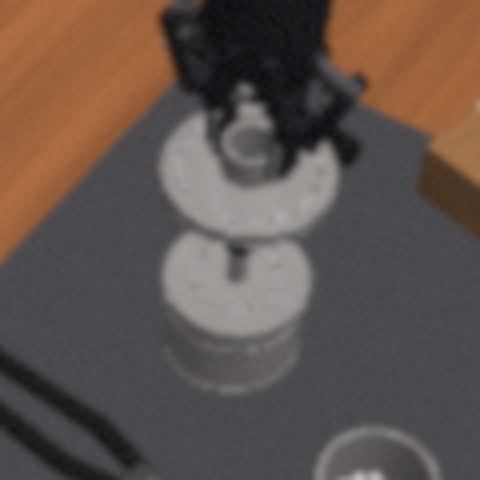

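View pics/f_scene.png

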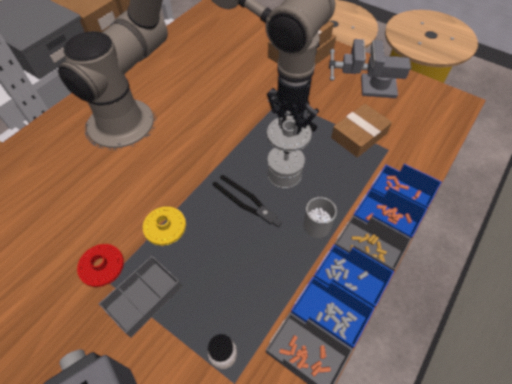

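The cover is level above the tin with its skirt foot about 36 mm above the knob top, and the inner lid's top is at 73 mm, which is seated. The other things on the bench are unmoved. Hand in.

```bash
python3 -c "
from rig import *
print(current_gripper_width(),current_position(),current_t()); print(finish_job())"
```

```text
0.035147224984078074 [0.55488775 0.13570909 0.18998992] 21.9
the job is handed in; nothing more can be done
None
```

I finished the job in the order asked and handed it in at 21.9 s; no verdict was reported. The lids went onto the tin together by the knob. The tin now has only its inner lid on, and the arm is holding the dust cover level above it.

- **Seating the lids:** I lowered them until light contact (about 7 N) at the height predicted for fully home, then let go. With the gripper away, the knob top was at 138.5 mm and the collar top at 99.9 mm, both the seated values.
- **Lifting the cover:** I gripped it by the collar and lifted it straight up 110 mm. The load while lifting was about the cover's own weight.
- **Last checks:**
  - The inner lid's top is at about 73 mm, still home.
  - The knob is still on the tin's axis in the side picture.
  - The cover is level, with its skirt about 36 mm above the knob.
  - The tin and the other things look undisturbed in the pictures; I did not measure their positions again.
- **Small disagreements:**
  - The cameras differed by up to 3 mm in the tin's y position, so I used the wrist views taken from the same relative pose.
  - The side camera suggests a tilt of about 1° in the cover, but the wrist and scene cameras show it level to within 0.2°.
  - The gripper widths read about 2 mm under the nominal diameters, probably from the pads giving.

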